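Index the sample carousel to the next vial

TASK

Bring the next vial under the sampling needle: with the fingertips press the black plunger button on the rim of the sample carousel down so that its pin leaves the hole of the index ring, keep it down while you push the turntable round anticlockwise (seen from above) by one hole, and let the button spring right up so that the pin locks in that next hole. Take your hand clear, and leave the vials in their nests and the needle and the other things on the bench alone.

Things in the scene. Friction and masses are not known exactly. Their poses are not given: they have to be found in the camera images.
- carousel_base: Fixed round grey base, 320 mm across; origin at its centre on the bench (z = 0), on the turntable's axis. Its x axis points to the needle's column; polar angles are counted from it, anticlockwise seen from above. The aluminium turntable on it is 224 mm across, deck at z = 48 mm, with eight vial nests on a circle of 66 mm radius.
- carousel (a joint): Turntable angle in rad about the vertical axis through the base's centre, positive anticlockwise from above; 0 at the start (pin in the hole at 157.5 deg of the base). The next hole anticlockwise is at +0.785. No stop; friction 0.04 N m. It turns only while the plunger is down; locked it has about 0.01 rad of play.
- plunger (a joint): How far the plunger is pressed, m: 0 up (pin in a hole, locked), 0.012 bottom stop. Spring: 5 N at 0, 10 N fully down. From 0.0085 on the pin is clear below the ring and the table is free; let go between holes, it rests under the ring at about 0.0075 until the pin comes under a hole. The pin's round end finds the hole from about 4 mm off.
- plunger_top (a point): Centre of the flat top of the black button, 38 mm across, 12 mm thick on a 12 mm stem; z = 84 mm up, 72 mm fully down. It rides on the turntable 100 mm from the axis (at 157.5 deg of the base at the start) and moves down when pressed; the table is turned by pushing the pressed button along its circle.
- pin_tip (a point): Round tip of the 12 mm locking pin, 130 mm from the axis, z = 43 mm when up (3 mm proud of the ring's hole), 30 mm outward of the button's centre; it moves with the button.
- next_hole (a point): Centre of the next hole, where the pin must end: at 202.5 deg of the base, on the top face (z = 40 mm) of the fixed steel index ring (304 mm across, 230 mm bore, 5 mm thick), which has eight round 14 mm holes 45 deg apart on a circle of 130 mm radius.
- deck_centre (a point): Centre of the turntable's deck at z = 48 mm, on the axis; its axes turn with the table. A low steel hub nut 12 mm high stands here.
- needle_tip (a point): Tip of the vertical sampling needle, z = 108 mm, at 66 mm from the axis on the base's x axis, 13 mm above the cap of the vial under it. Fixed.
- needle_stand: The fixed column and arm that carry the needle: 16 mm steel column 195 mm from the axis on the base's x axis, 223 mm high, with an arm at z = 180 mm reaching in over the nest; its origin is that of the base.
- vial_now_mid (a point): Centre (half-way up) of a loose amber vial, 28 mm across, 61 mm high with its white cap, standing 14 mm deep in its nest (foot at z = 34 mm, cap at z = 95 mm), 66 mm from the axis: the vial that stands under the needle at the start (nest at 0 deg of the base: base +x).
- vial_next_mid (a point): Centre (half-way up) of a loose amber vial, 28 mm across, 61 mm high with its white cap, standing 14 mm deep in its nest (foot at z = 34 mm, cap at z = 95 mm), 66 mm from the axis: the next vial: in the neighbouring nest, 45 deg clockwise of the needle at the start; it comes under the needle when the table has been turned one hole anticlockwise.
- vial_later_mid (a point): Centre (half-way up) of a loose amber vial, 28 mm across, 61 mm high with its white cap, standing 14 mm deep in its nest (foot at z = 34 mm, cap at z = 95 mm), 66 mm from the axis: the vial after that, 90 deg clockwise of the needle at the start.
- vial_done_mid (a point): Centre (half-way up) of a loose amber vial, 28 mm across, 61 mm high with its white cap, standing 14 mm deep in its nest (foot at z = 34 mm, cap at z = 95 mm), 66 mm from the axis: the vial already sampled, 45 deg anticlockwise of the needle at the start.
- reagent_bottle: Loose white plastic bottle with a blue cap, 64 mm across, 125 mm high, origin under its centre; stands left of the carousel (seen from the robot).
- salt_jar: Loose amber jar with a white cap, 60 mm across, 85 mm high, origin under its centre; right of the carousel.

How it is judged (in metres and radians):
On the way, in this order (a step that is already met when the one before it is completed fails the run):
1. the plunger is pressed in while the table still stands at its first hole (value of joint plunger above 0.0075 m and value of joint carousel between -0.1 and 0.1 rad), for 0.1 s.
2. the table is turned anticlockwise with the plunger down (value of joint carousel between 0.4 and 0.9 rad and value of joint plunger above 0.005 m), for 0.1 s.
At the end, for the whole second after the job is handed in: The turntable stands locked at the next hole (0.785 rad +-0.03) and at rest, the plunger fully up (within 2 mm), the next vial under the needle (within 7 mm), all four vials upright in their nests, the two bench things upright (value of joint carousel between 0.755398 and 0.815398 rad and value of joint plunger below 0.002 m and velocity of joint carousel between -0.05 and 0.05 rad/s and horizontal distance between vial_next_mid and needle_tip below 0.007 m and angle between each of vial_now_mid, vial_next_mid, vial_later_mid, vial_done_mid, reagent_bottle, salt_jar's own z axis and vertical below 0.2 rad and z of each of vial_now_mid, vial_next_mid, vial_later_mid, vial_done_mid in the frame of deck_centre below 0.022 m); the robot touches nothing.
It fails at once if the table is turned past the next hole or the wrong way (value of joint carousel above 1 rad or value of joint carousel below -0.2 rad).
It fails at once if a vial is lifted out of its nest or tipped (not (angle between vial_now_mid's own z axis and vertical below 0.2 rad) or not (z of vial_now_mid in the frame of deck_centre below 0.022 m) or not (angle between vial_next_mid's own z axis and vertical below 0.2 rad) or not (z of vial_next_mid in the frame of deck_centre below 0.022 m) or not (angle between vial_later_mid's own z axis and vertical below 0.2 rad) or not (z of vial_later_mid in the frame of deck_centre below 0.022 m) or not (angle between vial_done_mid's own z axis and vertical below 0.2 rad) or not (z of vial_done_mid in the frame of deck_centre below 0.022 m)).
It fails at once if a vial is handled (contact force between the fingers and vial_now above 3 N or contact force between the fingers and vial_next above 3 N or contact force between the fingers and vial_later above 3 N or contact force between the fingers and vial_done above 3 N).
It fails at once if the needle or its stand is bumped (contact force between any of the fingers, the arm and needle_stand above 5 N).
It fails at once if a thing on the bench is moved or lifted (distance of any of reagent_bottle, salt_jar from where it was at the start of the episode above 0.02 m).
It also fails if it takes over 38 s, if anything falls off the work surface, if the arm or the gripper's body presses on something with over 40 N, if the wrist force passes 120 N, or if a joint passes its speed limit or range.

ROBOT

A 6-joint arm with a two-finger parallel gripper is mounted at the origin on the work surface. World frame = base frame: x ahead of the robot, y to its left, z up, the work surface at z = 0. Lengths are in mm, angles in rad, forces in N, time in s.
With the tool pointing down it reaches from about 350 to 875 mm from the base axis. Payload 4.2 kg.
Tool frame: the origin (TCP) lies midway between the tips of the shut fingers; the grasp point (between the pads) lies 19 mm behind it; z points along the fingers, y is the line along which they close (so a half turn about z gives the same grasp; the last joint's range is limited). The gripper opens to 85 mm and grips with 20 to 120 N. Pads are 22 mm wide; open, the fingers measure 114 mm over their backs; the gripper's body (76 mm by 85 mm) begins 54 mm behind the grasp point. The pads swing forward as they close: fully open they stand 13 mm farther back than shut.
Start: joints at [1.579, 0.385, 0.008, 0, -1.194, -0.259], TCP at [155.08, 605.433, 231.312] pointing down, gripper open.
Joint ranges: [-3.14, 3.14], [-1.21, 2.06], [-1.07, 1.41], [-3.16, 2.05], [-2.99, -0.16], [-3.1, 3.1]. Speed limits (rad/s): [2.79, 2.79, 3.14, 3.14, 3.14, 3.14].

INTERFACE

Orientations are given as a unit quaternion [x, y, z, w].
In Python, from bench import read_state, get_image, job_done gives the robot as it stands.
- The arm moves only by the shell command python3 -m jog 'ROWS'. ROWS is JSON, a list of rows, each a list of 3 entries, a list of its own where there are three numbers: the shift along the world's x, y, z scaled (see below), then the turn, a rotation vector about the world's x, y, z scaled (see below), then the gripper's target within -1 to 1 (shut at 1, half-way at 0, fully open at -1). In form: [[[x, y, z], [wx, wy, wz], claw], ...]. A call has 1 to 20 rows; each row is the pose to reach, as a shift and turn from the pose commanded when the call began; what a row does not reach only later rows make up. The controller multiplies each number of a shift by 10 cm and each number of a turn by 120 degrees. A row lasts 1/10 s, in which the tool goes at most 50 mm and 8.59 degrees, less where a joint would pass 70% of its speed; a pose out of reach is approached as far as the arm can. A call with a number of a shift or a turn outside -1 to 1 is refused whole. A call with a gripper value outside its range is refused whole. The fingers move at their own pace and stop on an object; the grip force is fixed at half the most. Time passes only in rows, so rows that repeat a pose let the fingers close. It gives the time, the measured TCP pose, the force, the opening and the grip force at its end, in the units of the state.
- read_state(): the state, without advancing time (a new reading comes with each control period).
- get_image(name): name is "side" or "top"; returns a dict with "frame" (480x640x3 uint8, red, green, blue), "range_z" (480x640 float32, mm along the optical axis (not along the pixel's ray), 0 where there is no reading), "fx", "fy", "cx", "cy" (pixels), "R" (3x3) and "t" (3): a world point X has camera coordinates R X + t. Camera axes: x right, y down, z forward; pixel columns grow to the right and rows downward; lengths in mm; the calibration is good to about 2 mm. A picture is of the moment at which its call begins.
- job_done(): hands the job in; it is judged then, once.
The state is a dict: "clock": time; "joints": joint angles; "joint_vel": joint speeds; "joint_efforts": joint torques, N m; "position": TCP position; "ee_rot": TCP orientation; "contact_force": force on the tool from outside, world axes, zero at the start; "wrist_torque": the same for the moment, N m; "gripper_width": finger opening in mm; "grasp_force": force on a finger pad.
Only numpy, scipy, OpenCV 4.12 (cv2) and the standard library are available. Lean on these libraries where they do the work, as an engineer would, in place of code of your own. Each camera call takes 0.05 s, during which the arm holds its last target. There are 200 camera calls.

## Working session

There is one attempt and no reset: what is moved stays moved. The work goes in short steps, Python scripts to look and compute and a shell command to move; the robot and the scene stay as the last step left them, time stands still between calls to the robot, and variables do not carry over. Pictures are saved under pics/ and viewed, at most 10 in all, crops included, and the job is handed in when it is done.

```bash
mkdir -p pics
python3 - <<'E'
from bench import *
import cv2,numpy as np
s=read_state();print(s)
for n in("top","side"):
    d=get_image(n);cv2.imwrite(f"pics/{n}0.png",d["frame"][:,:,::-1]);np.savez(f"pics/{n}0.npz",**d)
    print(n,d["fx"],d["fy"],d["cx"],d["cy"],d["R"],d["t"])
E
```

```text
{'clock': 0.0, 'joints': array([ 1.57861285e+00,  3.85550167e-01,  6.60176810e-03, -5.30830056e-04,
       -1.19405437e+00, -2.58629739e-01]), 'joint_vel': array([ 0.00046587,  0.00067898, -0.00113152, -0.00044636,  0.00108148,
       -0.00061519]), 'joint_efforts': array([-1.34983770e-04, -3.92292345e+01,  1.88409233e+01,  4.18644950e+00,
       -4.60917319e-03,  5.64442530e-06]), 'position': array([154.92993008, 604.85767264, 230.21134401]), 'ee_rot': array([ 9.92134005e-01, -1.25175226e-01, -9.79671466e-05,  1.12621200e-03]), 'contact_force': array([-0.545403  ,  0.38745759, -0.33623441]), 'wrist_torque': array([-0.00875996, -0.04458691, -0.01643511]), 'grasp_force': 0.0, 'gripper_width': 85.47638074546903}
top 574.7100738369918 574.7100738369918 324.05148062725044 241.71123226323374 [[-0.006849   -0.999956   -0.00641074]
 [-0.98292667  0.00791088 -0.18382761]
 [ 0.18387023  0.00504226 -0.98293759]] [  80.96328163  557.96382367 1188.93565233]
side 612.2232361200828 612.2232361200828 322.61622877059597 246.25743557604258 [[ 0.9497268  -0.31287609 -0.01129453]
 [-0.22951966 -0.6712583  -0.70479289]
 [ 0.2129313   0.67195301 -0.70932321]] [-520.97053021  222.05806679  888.57377005]
```

View pics/top0.png

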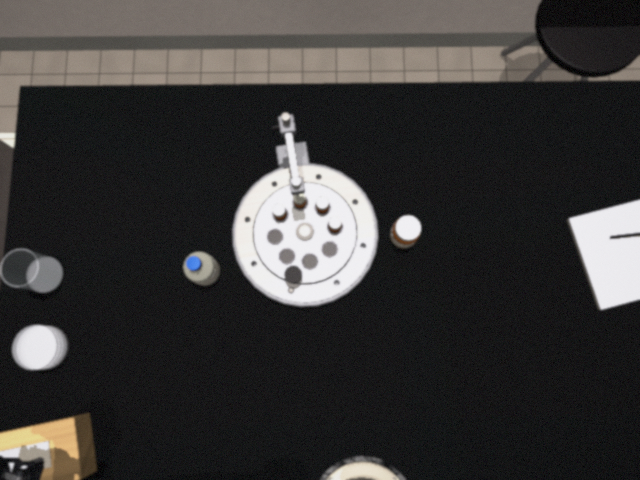

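View pics/side0.png

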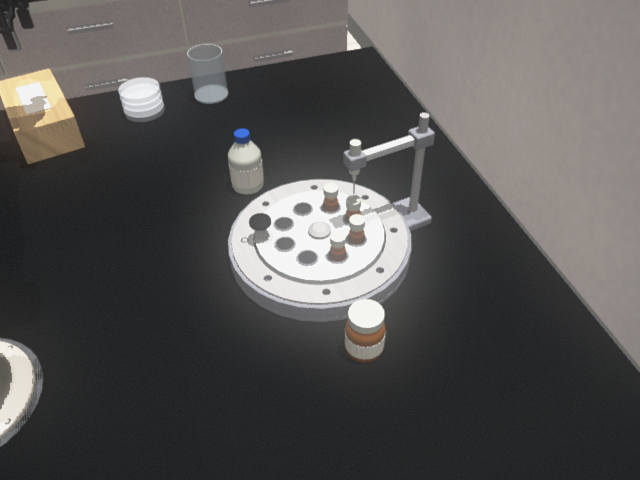

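```bash
cat > h.py <<'E'
import numpy as np,cv2
from scipy.optimize import least_squares
def onplane(d,u,v,z):
    R,t=d["R"],d["t"];c=-R.T@t
    r=R.T@np.array([(u-d["cx"])/d["fx"],(v-d["cy"])/d["fy"],1]);return (c+r*(z-c[2])/r[2])[:2]
def blob(d,u,v,r=7):
    g=cv2.cvtColor(d["frame"],cv2.COLOR_RGB2GRAY).astype(float)
    p=g[v-r:v+r+1,u-r:u+r+1];w=np.clip(np.percentile(p,60)-25-p,0,None)
    yy,xx=np.mgrid[v-r:v+r+1,u-r:u+r+1];return (w*xx).sum()/w.sum(),(w*yy).sum()/w.sum()
E
python3 - <<'E'
from h import *
H={"top":[(275,184),(319,177),(355,201),(363,245),(337,282),(254,263),(247,219)],"side":[(314,187),(394,230),(380,270),(326,292),(268,278),(266,204)]}
B={"top":(293,275),"side":(260,222)}
for n in H:
    d=dict(np.load(f"pics/{n}0.npz"))
    P=np.array([onplane(d,*blob(d,u,v,5),40) for u,v in H[n]])
    f=least_squares(lambda q:np.hypot(*(P-q[:2]).T)-130,P.mean(0))
    c=f.x;a=np.degrees(np.arctan2(*(P-c).T[::-1]))
    print(n,"centre",c,"res",f.fun.round(1),"hole ang mod45",(a%45).round(1))
    u,v=B[n];b=blob(d,u,v,13);q=onplane(d,*b,84);print("button",b,q,q-c,np.hypot(*(q-c)),np.degrees(np.arctan2(*(q-c)[::-1])))
    g=d["frame"][v-60:v+60,u-60:u+80];cv2.imwrite(f"pics/{n}c.png",cv2.resize(g,None,fx=5,fy=5,interpolation=2)[:,:,::-1])
E
```

```text
top centre [582.89787959 119.4329274 ] res [-0.3 -0.3  0.   0.2 -0.6 -0.   0.1] hole ang mod45 [31.6 31.4 31.5 31.7 31.8 31.4 31.7]
button (np.float64(293.2261226603536), np.float64(275.40249315676556)) [481.77174953 141.26244431] [-101.12613006   21.8295169 ] 103.45541063298396 167.81879782849862
side centre [582.40896597 119.77125569] res [ 0.1  0.   0.1  0.3 -0.1  0.2] hole ang mod45 [31.6 31.5 31.6 31.6 31.5 31.7]
button (np.float64(259.5861008766357), np.float64(223.29635370346844)) [483.05909578 134.55833684] [-99.34987019  14.78708115] 100.4442854320178 171.5343326357815
```

Top view: the button is at about (293,275) with the pin outward of it at (291,290), the turntable is centred near (305,233), the bottle is left at (201,268) and the jar right at (406,230). Both cameras put the centre at about (582.6,119.6) and the holes at 31.6° + 45k. That puts the button at (485.3,142.8) to start and (497.4,67.2) at the next hole.

```bash
for i in 1 2 3 4 5; do :; done
python3 -m jog '[[[0.66,-0.925,0],[0,0,0],1],[[0.66,-0.925,0],[0,0,0],1],[[0.66,-0.925,0],[0,0,0],1],[[0.66,-0.925,0],[0,0,0],1]]'
python3 -m jog '[[[0.66,-0.925,0],[0,0,0],1],[[0.66,-0.925,0],[0,0,0],1],[[0.66,-0.925,0],[0,0,0],1],[[0.66,-0.925,0],[0,0,0],1]]'
python3 -m jog '[[[0.66,-0.925,0],[0,0,0],1],[[0.66,-0.925,0],[0,0,0],1],[[0.66,-0.925,0],[0,0,0],1],[[0.66,-0.925,0],[0,0,0],1]]'
```

```text
clock: 0.5
position: [222.1, 511.3, 231.5]
ee_rot: [0.992, -0.126, -0.0, 0.0]
contact_force: [-0.6, -0.5, -0.1]
gripper_width: 28.2
grasp_force: 0.0
clock: 0.9
position: [287.7, 420.0, 231.5]
ee_rot: [0.992, -0.126, 0.0, -0.0]
contact_force: [-0.2, -0.1, 0.0]
gripper_width: -0.2
grasp_force: 0.0
clock: 1.3
position: [353.7, 328.2, 231.3]
ee_rot: [0.992, -0.126, 0.0, -0.0]
contact_force: [0.2, 0.1, 0.4]
gripper_width: -0.1
grasp_force: 0.0
```

View pics/topc.png

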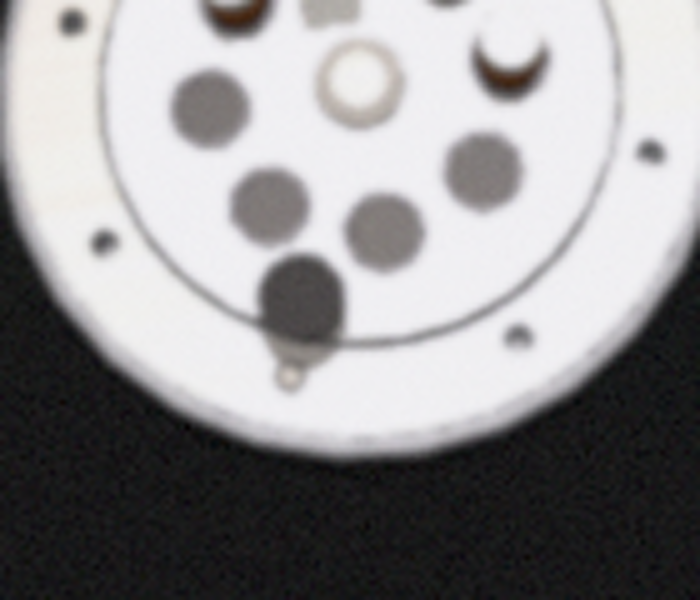

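The crop shows the button cap centred at (293.4,274.5), which fits the computed position, and the pin tip just below it at (291,290).

```bash
python3 -m jog '[[[0.66,-0.925,0],[0,0,0],1],[[0.66,-0.925,0],[0,0,0],1],[[0.66,-0.925,0],[0,0,0],1],[[0.66,-0.925,0],[0,0,0],1]]'
python3 -m jog '[[[0.66,-0.925,0],[0,0,0],1],[[0.66,-0.925,0],[0,0,0],1],[[0.66,-0.925,0],[0,0,0],1],[[0.66,-0.925,0],[0,0,0],1]]'
python3 -m jog '[[[0,0,-0.5],[0,0,0],1],[[0,0,-1],[0,0,0],1],[[0,0,-1],[0,0,0],1],[[0,0,-1],[0,0,0],1]]'
python3 -m jog '[[[0,0,-0.2],[0,0,0],1],[[0,0,-0.33],[0,0,0],1],[[0,0,-0.33],[0,0,0],1],[[0,0,-0.33],[0,0,0],1]]'
python3 - <<'E'
from bench import *
from h import *
d=get_image("side");g=d["frame"][140:290,190:390];cv2.imwrite("pics/s1.png",cv2.resize(g,None,fx=4,fy=4,interpolation=2)[:,:,::-1])
E
```

```text
clock: 1.7
position: [419.8, 236.0, 231.1]
ee_rot: [0.992, -0.126, 0.0, -0.0]
contact_force: [-0.3, 0.7, -0.3]
gripper_width: 0.0
grasp_force: 0.0
clock: 2.1
position: [485.8, 143.6, 230.9]
ee_rot: [0.992, -0.126, -0.0, -0.0]
contact_force: [-0.7, -0.5, -0.5]
gripper_width: 0.2
grasp_force: 0.0
clock: 2.5
position: [485.3, 144.6, 131.9]
ee_rot: [0.992, -0.124, 0.0, 0.001]
contact_force: [0.2, -0.5, 1.1]
gripper_width: -0.2
grasp_force: 0.0
clock: 2.9
position: [486.7, 144.4, 100.8]
ee_rot: [0.992, -0.124, 0.002, -0.001]
contact_force: [0.1, 0.5, -0.2]
gripper_width: -0.2
grasp_force: 0.0
```

View pics/s1.png

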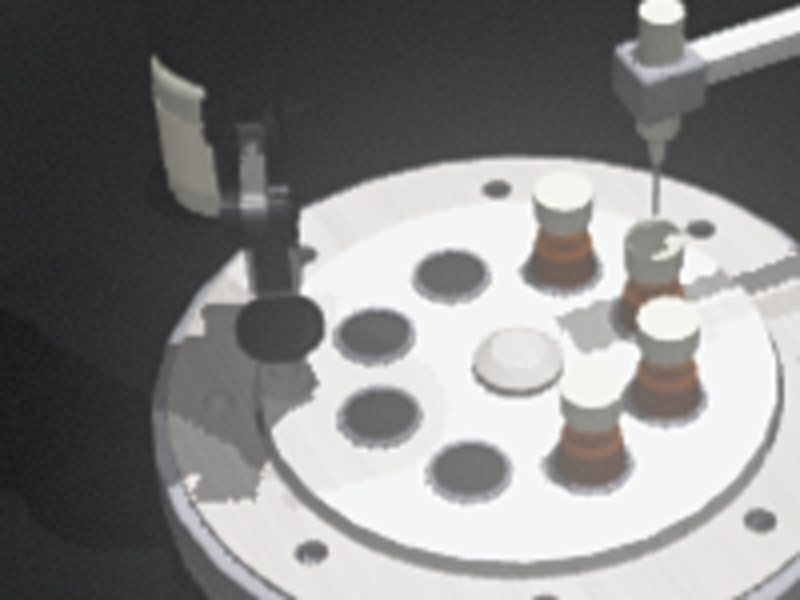

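The side crop shows the shut fingers, tip at about (275,290), right above the button at (280,328), with the vials clear of them. Next I press.

```bash
python3 -m jog '[[[0,0,-0.1],[0,0,0],1],[[0,0,-0.15],[0,0,0],1],[[0,0,-0.2],[0,0,0],1],[[0,0,-0.24],[0,0,0],1],[[0,0,-0.27],[0,0,0],1],[[0,0,-0.27],[0,0,0],1],[[0,0,-0.27],[0,0,0],1]]'
```

```text
clock: 3.65
position: [485.4, 143.1, 72.4]
ee_rot: [0.992, -0.125, 0.0, -0.0]
contact_force: [-3.0, 1.2, 10.2]
gripper_width: -0.1
grasp_force: 4.8
```

```bash
python3 -m jog '[[[0,0,-0.02],[0,0,0],1],[[0,0,-0.02],[0,0,0],1],[[0,0,-0.02],[0,0,0],1]]'
python3 -m jog '[[[-0.015,-0.077,0],[0,0,0.0375],1],[[-0.024,-0.155,0],[0,0,0.075],1],[[-0.027,-0.234,0],[0,0,0.1125],1],[[-0.024,-0.312,0],[0,0,0.15],1],[[-0.014,-0.39,0],[0,0,0.1875],1],[[0.001,-0.467,0],[0,0,0.225],1],[[0.022,-0.543,0],[0,0,0.2625],1],[[0.05,-0.616,0],[0,0,0.3],1],[[0.083,-0.688,0],[0,0,0.3375],1],[[0.083,-0.688,0],[0,0,0.3375],1],[[0.083,-0.688,0],[0,0,0.3375],1]]'
python3 - <<'E'
from bench import *
from h import *
d=get_image("side");g=d["frame"][160:310,210:410];cv2.imwrite("pics/s2.png",cv2.resize(g,None,fx=4,fy=4,interpolation=2)[:,:,::-1])
E
```

```text
clock: 3.95
position: [485.6, 143.5, 72.0]
ee_rot: [0.992, -0.124, 0.001, -0.0]
contact_force: [-7.8, 1.7, 19.6]
gripper_width: -0.2
grasp_force: 9.7
clock: 5.05
position: [493.5, 72.9, 71.9]
ee_rot: [0.974, 0.227, -0.0, 0.001]
contact_force: [-6.4, -3.1, 20.5]
gripper_width: 0.1
grasp_force: 10.3
```

View pics/s2.png

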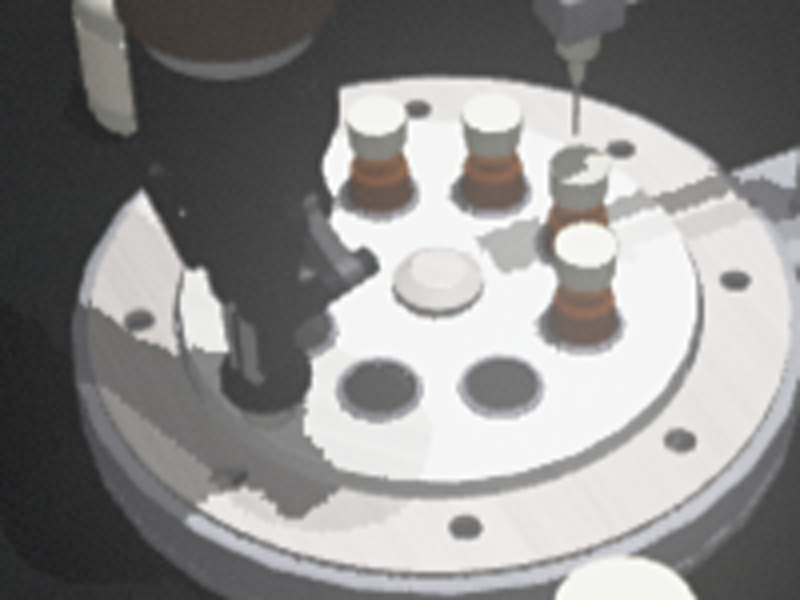

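The table has followed: the vials have moved round, the hole for the pin is in shadow at about (230,478) in the crop, and the button is under the fingers at (265,385). Now I work out the angle from the caps and trim.

Run:
```python
from bench import *
from h import *
d=get_image("side");c=np.array([582.6,119.6])
for u,v in [(376,114),(492,110),(579,163),(585,242)]:
    q=onplane(d,210+u/4,160+v/4,95)-c;print(np.hypot(*q),np.degrees(np.arctan2(q[1],q[0]))-9.1)
```

```text
64.8258410114743 86.61238506833563
65.90975039478435 41.05164953806656
66.06843594079645 -4.540244196966366
66.03221894270658 -48.5728461226827
```

```bash
python3 -m jog '[[[0.02,-0.03,0],[0,0,0.016],1],[[0.039,-0.057,0],[0,0,0.0325],1],[[0.039,-0.057,0],[0,0,0.0325],1],[[0.039,-0.057,0],[0,0,0.0325],1]]'
python3 -m jog '[[[0,0,0.03],[0,0,0],1],[[0,0,0.06],[0,0,0],1],[[0,0,0.1],[0,0,0],1],[[0,0,0.13],[0,0,0],1],[[0,0,0.17],[0,0,0],1],[[0,0,0.25],[0,0,0],1],[[0,0,0.4],[0,0,0],1],[[0,0,0.8],[0,0,0],1],[[0,0,1],[0,0,0],1],[[0,0,1],[0,0,0],1]]'
python3 - <<'E'
from bench import *
from h import *
d=get_image("side");g=d["frame"][160:310,210:410];cv2.imwrite("pics/s3.png",cv2.resize(g,None,fx=4,fy=4,interpolation=2)[:,:,::-1])
E
```

```text
clock: 5.55
position: [496.8, 66.9, 71.9]
ee_rot: [0.966, 0.26, -0.001, 0.001]
contact_force: [-7.9, -4.1, 21.0]
gripper_width: -0.2
grasp_force: 10.9
clock: 6.55
position: [499.5, 69.3, 172.8]
ee_rot: [0.966, 0.259, 0.004, -0.0]
contact_force: [0.3, 0.3, 0.3]
gripper_width: 0.2
grasp_force: 0.0
```

View pics/s3.png

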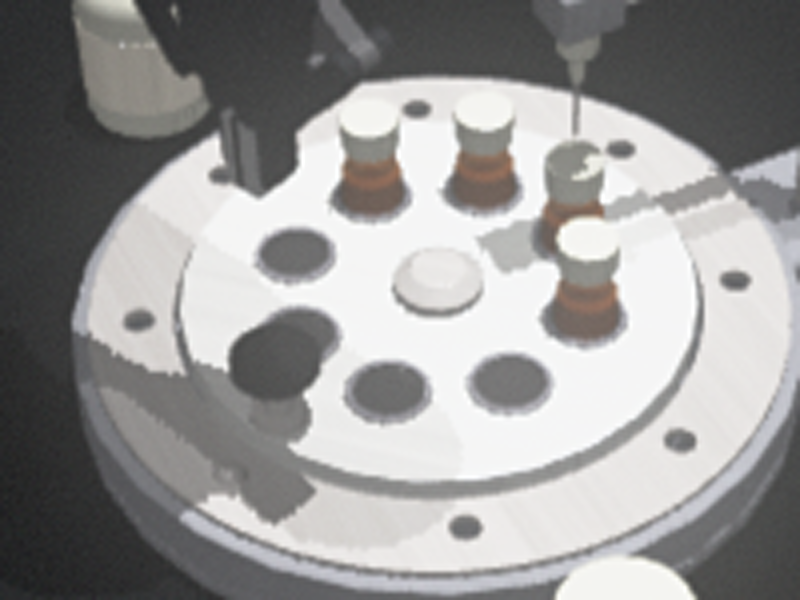

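The button at (275,360) is up again, the pin shows bright in its hole at (230,475), and the next vial at (575,160) is under the needle. I check the button height and the angle with numbers.

Run:
```python
from bench import *
from h import *
d=get_image("side");c=np.array([582.6,119.6])
for u,v in [(369,113),(484,109),(575,158),(588,239)]:
    q=onplane(d,210+u/4,160+v/4,95)-c;print(np.hypot(*q),np.degrees(np.arctan2(q[1],q[0]))-9.1)
for z in(72,76.5,84): q=onplane(d,210+275/4,160+355/4,z)-c;print(z,np.hypot(*q),np.degrees(np.arctan2(q[1],q[0]))-166.6)
def h(d,u,v):
    z=np.median(d["range_z"][v-2:v+3,u-2:u+3]);return (d["R"].T@(z*np.array([(u-d["cx"])/d["fx"],(v-d["cy"])/d["fy"],1])-d["t"])).round(1)
print("button",h(d,278,248),"deck",h(d,330,245),"ring",h(d,384,252))
d0=dict(np.load("pics/side0.npz"));print("start button",h(d0,260,221))
```

```text
66.77708290191993 88.76911560349586
65.39713234049137 44.12550898548379
65.97279298948453 -1.3870275039760172
66.63104847553174 -46.72020141127649
72 92.40063286709962 -319.9879088219269
76.5 95.2390247078327 -317.8796033470215
84 100.23416686322022 -314.63937994951925
button [496.7  67.7  84.9] deck [589.4  82.3  47.8] ring [672.7  44.3  40.1]
start button [485.2 140.5  83.4]
```

```bash
python3 -c "
from bench import *
print(job_done())"
```

```text
the job is handed in; nothing more can be done
None
```

The carousel was moved on by one hole: the button is back up (top measured at about 85 mm), the pin is in the next hole, the next vial is under the needle and the hand is clear; the job is handed in, but no verdict was shown.

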